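Right the fallen bottle in the dispensing lane, then hold its gate open

ROBOT

A 6-joint arm with a two-finger parallel gripper is mounted at the origin on a cart in front of the work surface, level with it; the furniture and walls round the work are solid. World frame = base frame: x ahead of the robot, y to its left, z up, the work surface at z = 0. Lengths are in m, angles in rad, forces in N, time in s.
With the tool pointing down it reaches from about 0.425 to 1.125 m from the base axis. Payload 14.9 kg.
Tool frame: the origin (TCP) lies midway between the tips of the shut fingers; the grasp point (between the pads) lies 19 mm behind it (env.pinch_z is the distance from the TCP to the grasp point, in m); z points along the fingers, y is the line along which they close (so a half turn about z gives the same grasp; the last joint's range is limited). The gripper opens to 91 mm and grips with 3 to 60 N. Pads are 32 mm wide; open, the fingers measure 118 mm over their backs; the gripper's body (76 mm by 178 mm) begins 60 mm behind the grasp point.
Start: joints at [-1.179, 0.379, 1.734, -0, 1.028, -0.033], TCP at [0.288, -0.638, 0.214] pointing down, gripper open.
Joint ranges: [-2.77, 2.77], [-0.74, 2.19], [0, 2.66], [-1.06, 4.2], [0.31, 2.87], [-3.08, 3.08]. Speed limits (rad/s): [1.89, 1.89, 2.39, 3.14, 3.14, 3.14].

INTERFACE

Orientations are given as [roll, pitch, yaw] about the fixed x, y, z axes, in that order (R = Rz(yaw) Ry(pitch) Rx(roll)).
In Python, from station import env, command_gripper, inverse_kinematics, capture gives the robot as it stands. Calls block until the motion is done:
- env.goto(position, orientation): joint-space move of the TCP to a pose.
- env.line_to(position, ori=None, max_speed=0.15, force_limit=None): straight line of the TCP; ori=None keeps the orientation; max_speed is the mean speed in m/s. With force_limit (N) it stops when the force on the tool has changed by that much, and returns True; else False.
- env.move_joints(angles): joint-space move.
- command_gripper(opening, f_grip=None): opening from 0.0 (shut) to 1.0 (fully open); f_grip is the grip in N (None keeps the last); returns when the fingers have stopped.
- env.sleep(seconds).
- inverse_kinematics(position, orientation): joint angles nearest the present ones, or None.
- capture(name): name is "scene" or "top"; returns a dict with "color" (400x640x3 uint8, red, green, blue), "z_map" (400x640 float32, m along the optical axis (not along the pixel's ray), 0 where there is no reading), "K" (3x3 intrinsics, pixels), "dist" ([k1, k2, p1, p2, k3] as OpenCV has them; the pictures are not rectified), "R" (3x3) and "t" (3): a world point X has camera coordinates R X + t. Camera axes: x right, y down, z forward; pixel columns grow to the right and rows downward; lengths in m; the calibration is good to about 2 mm. A picture is of the moment at which its call begins.
A pose or a line that the arm cannot do raises env.PlanningError and nothing moves.
- env.close_job(): hands the job in; it is judged then, once.
Readings, each from a call of its own:
- env.read_t(): time.
- env.read_joint_pos(): joint angles.
- env.read_qvel(): joint speeds.
- env.read_joint_efforts(): joint torques, N m.
- env.read_tool_pos(): TCP position.
- env.read_ee_rot(): TCP orientation.
- env.read_force(): force on the tool from outside, world axes, zero at the start.
- env.read_torque(): the same for the moment, N m.
- env.read_grip_width(): opening from 0.0 (shut) to 1.0 (fully open).
- env.read_gripper_force(): force on a finger pad.
Only numpy, scipy, OpenCV 4.12 (cv2) and the standard library are available. Lean on these libraries where they do the work, as an engineer would, in place of code of your own. Each camera call takes 0.05 s, during which the arm holds its last target. There are 200 camera calls.

TASK

A rinsing bottle has fallen over in the bottle lane: stand it upright on the lane floor between its two amber neighbours, without displacing or tipping them, and let go of it. Then flip the safety catch up and over, away from the lever, and only after that take the lever's ball knob and pull it all the way towards the catch, which lifts the lane gate. Finish while holding the lever there with the knob still gripped (it springs back if let go), the bottles still standing; leave the gauze roll and the tape behind the lane alone.

Things in the scene. Friction and masses are not known exactly. Their poses are not given: they have to be found in the camera images.
- lane: fixed bottle lane with lever console. Origin on the bench; x across the lane (away from robot), y along it, z up. Floor z 15 mm, y -150 to 230, 52 mm between lips 4 mm high. Gate between posts at y -150 (x -41 to 41, 97 high). Beyond it the grey console: x -115 to 75, y -278 to -212, top z 30; lever and catch turn in its plane y = -245 about axes along y
- rinse_bottle_center (a point): clear plastic bottle with white cap, 43 mm diameter, 98 mm tall, about 0.14 kg, lying on its side along the lane, cap towards the lane's +y end. Point: on its axis half-way, 49 mm from its base; z axis from base to cap. The straight body is 43 mm wide up to about 65 mm from the base, then a shoulder and a 30 mm cap. Standing on the lane floor, this point is 64 mm above the bench
- amber_gate_center (a point): small brown bottle with white cap, 38 mm diameter, 78 mm tall, standing in the lane near the gate; point half-way up, z axis up
- amber_end_center (a point): a second such brown bottle, 38 mm diameter, 78 mm tall, standing near the lane's +y end; point half-way up, z axis up
- safety_catch (a joint): angle of the steel catch, rad: 0 = lying level towards the lever, where its nose blocks the lever; 2.0 = flipped up and over, away from the lever, at its stop. Past about 1.1 it stays over where it is left. It turns easily (about 1 N at the tab)
- catch_tab (a point): grip point on the catch's upright tab: 12 mm wide along the lane's y, 10 mm along x, its top 12 mm above this point. At angle 0 the point is 50 mm along lane +x and 27 mm above the hinge; it swings up and towards lane -x about catch_hinge
- catch_hinge (a point): point on the catch's hinge axis (axis along the lane's y), 75 mm above the bench, 70 mm nearer lane -x than the lever's pivot; does not move
- pull_lever (a joint): angle of the lever, rad: 0 = rest, leaning 0.45 rad towards lane +x; 0.9 = fully pulled to its stop, leaning 0.45 rad towards lane -x. Blocked near 0 (up to about 0.1) until the catch is flipped; a spring pulls it back with about 0.5 to 2.5 N at the knob
- lever_knob (a point): centre of the black ball knob, 28 mm diameter, on the lever 115 mm from its pivot; about 140 mm above the bench at rest
- lever_pivot (a point): point on the lever's hinge axis (along the lane's y), 36 mm above the bench; does not move
- gauze_roll_center (a point): gauze roll, 47 mm wide, 59 mm tall, standing on the bench behind the lane; bystander; point half-way up
- tape_center (a point): roll of plaster tape, 66 mm wide, 25 mm tall, lying on the bench behind the lane; bystander; point half-way up

How it is judged:
On the way, in this order (a step that is already met when the one before it is completed fails the run):
1. the rinsing bottle stands upright on the lane floor between its neighbours, let go (angle between rinse_bottle_center's own z axis and vertical below 0.12 rad and z of rinse_bottle_center in the frame of lane between 0.058 and 0.07 m and x of rinse_bottle_center in the frame of lane between -0.02 and 0.02 m and y of rinse_bottle_center in the frame of lane between -0.08 and 0.175 m and contact force between the fingers and rinse_bottle below 0.1 N), for 0.3 s.
2. the catch is flipped over while the lever is still at rest (value of joint safety_catch above 1.25 rad and value of joint pull_lever below 0.15 rad), for 0.1 s.
At the end, for the whole second after the job is handed in: lever pulled over 0.7 of 0.9 rad, held by the fingers at its knob (over 1 N, grasp point within 35 mm); catch over 1.1 rad; rinsing bottle within 0.12 rad of upright on the lane floor, within 20 mm of the middle line, between its neighbours, at rest, untouched (all of step 1 and value of joint safety_catch above 1.1 rad and value of joint pull_lever above 0.7 rad and contact force between the fingers and pull_lever above 1 N and distance between the grasp point and lever_knob below 0.035 m and linear speed of rinse_bottle below 0.03 m/s); the arm keeps its last pose, push and grip.
It fails at once if an amber bottle is displaced by more than 25 mm or tipped more than 0.35 rad (distance of any of amber_gate_center, amber_end_center from where it was at the start of the episode above 0.025 m or angle between any of amber_gate_center, amber_end_center's own z axis and vertical above 0.35 rad).
It fails at once if the gauze roll or the tape is moved by more than 20 mm (distance of any of gauze_roll_center, tape_center from where it was at the start of the episode above 0.02 m).
It fails at once if the lever is forced past the catch (more than 0.25 rad while the catch is below 0.6 rad) (value of joint pull_lever above 0.25 rad and value of joint safety_catch below 0.6 rad).
It also fails if it takes over 72 s, if anything falls off the work surface, if the arm or the gripper's body presses on something with over 40 N, if the wrist force passes 120 N, or if a joint passes its speed limit or range.

## Working session

There is one attempt and no reset: what is moved stays moved. The work goes in short steps, each a Python script; the robot and the scene stay as the last script left them, time stands still between calls to the robot, and variables do not carry over. Pictures are saved under pics/ and viewed, at most 10 in all, crops included, and the job is handed in when it is done.

```bash
mkdir -p pics; ls; cat > h.py <<'E'
import numpy as np, cv2, pickle
from station import env, command_gripper, inverse_kinematics, capture
def snap(name,tag):
    c=capture(name); pickle.dump(c,open(f'pics/{tag}.pkl','wb')); cv2.imwrite(f'pics/{tag}.png',c['color'][:,:,::-1]); return c
def load(tag): return pickle.load(open(f'pics/{tag}.pkl','rb'))
def ray(c,u,v):
    p=cv2.undistortPoints(np.array([[[u,v]]],float),np.array(c['K']),np.array(c['dist']))[0,0]
    return np.array([p[0],p[1],1.])
def cloud(c):
    h,w=c['z_map'].shape; g=np.stack(np.meshgrid(np.arange(w),np.arange(h)),-1).reshape(-1,1,2).astype(float)
    p=cv2.undistortPoints(g,np.array(c['K']),np.array(c['dist'])).reshape(h,w,2)
    z=c['z_map'][...,None]; P=np.concatenate([p*z,z],-1)
    return (P-np.array(c['t']))@np.array(c['R'])   # R^T (P-t)
def at_z(c,u,v,z):
    R=np.array(c['R']);o=-R.T@np.array(c['t']); d=R.T@ray(c,u,v); return o+d*(z-o[2])/d[2]
E
python3 - <<'E'
from h import *
for n in ('scene','top'):
    c=snap(n,n+'0'); R=np.array(c['R']); print(n,-R.T@np.array(c['t']),R[2])
E
```

```text
pics
scene [-0.16563591  0.89608037  0.72452773] [ 0.55611573 -0.68018283 -0.47758415]
top [0.44139812 0.01887728 1.06759893] [ 0.11650685  0.0140131  -0.99309103]
```

View pics/top0.png

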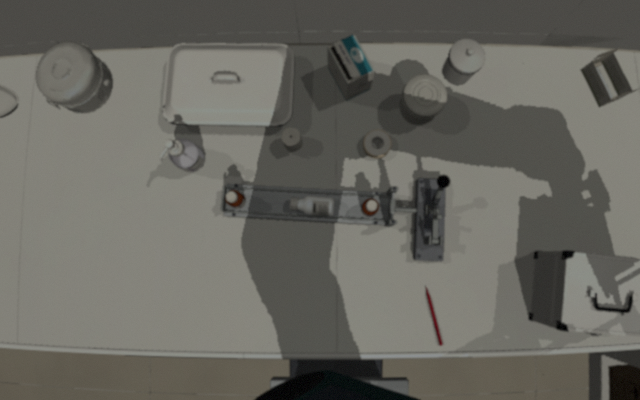

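View pics/scene0.png

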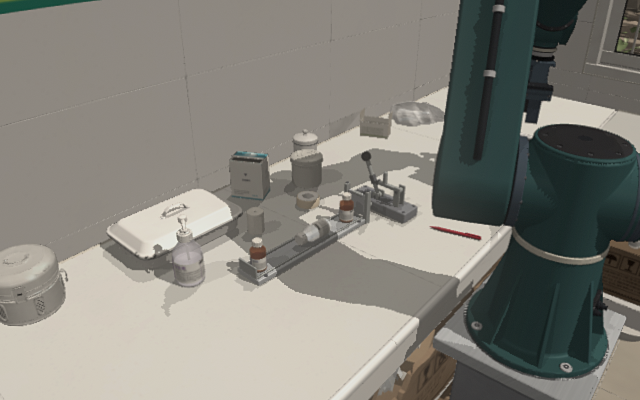

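Top view: lane runs from about (225,197) to (390,207), bottle near (313,205), amber caps (234,197) and (371,206), console around (430,220) with its knob at (443,182). The scene view shows the same layout from the left. I'll enlarge both.

```bash
python3 - <<'E'
from h import *
a=load('top0')['color'][165:270,212:462,::-1]; a=cv2.convertScaleAbs(a,alpha=1.8,beta=5)
cv2.imwrite('pics/topc.png',cv2.resize(a,(750,315),interpolation=cv2.INTER_CUBIC))
a=load('scene0')['color'][145:285,235:421,::-1]; a=cv2.convertScaleAbs(a,alpha=1.3)
cv2.imwrite('pics/scenec.png',cv2.resize(a,None,fx=4.28,fy=4.28,interpolation=cv2.INTER_CUBIC))
c=load('top0');P=cloud(c)
for n,(u,v) in dict(gcap=(371,206),ecap=(234,197),bot=(318,205),cap=(298,205),knob=(443,182),con=(420,215),floor=(270,202),roll=(290,137),tape=(371,142)).items():
    print(n,P[v,u].round(4), np.median(P[v-1:v+2,u-1:u+2].reshape(-1,3),0).round(4))
E
```

```text
gcap [ 0.5415 -0.0701  0.0892] [ 0.5411 -0.0702  0.093 ]
ecap [0.562  0.2267 0.0911] [0.562  0.2266 0.0917]
bot [0.5471 0.0449 0.0604] [0.5471 0.0449 0.0585]
cap [0.5488 0.0904 0.0463] [0.5487 0.0904 0.0468]
knob [ 0.5839 -0.2128  0.1507] [ 0.5835 -0.2128  0.1522]
con [ 0.5267 -0.1882  0.0268] [ 0.5265 -0.1875  0.0308]
floor [0.5592 0.1579 0.0157] [0.5592 0.1579 0.015 ]
roll [0.7067 0.1098 0.0438] [0.7046 0.1093 0.0578]
tape [ 0.6987 -0.0784  0.0246] [ 0.7007 -0.0784  0.0241]
```

View pics/topc.png

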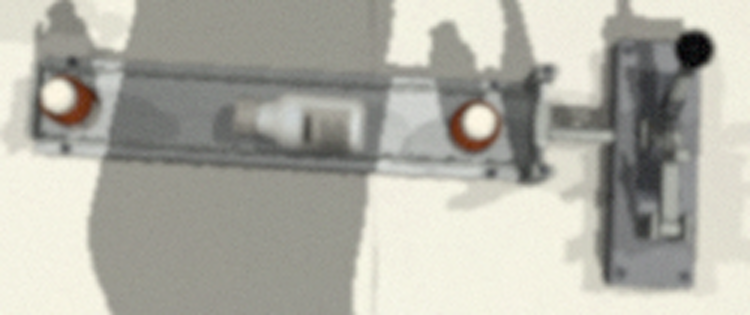

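View pics/scenec.png

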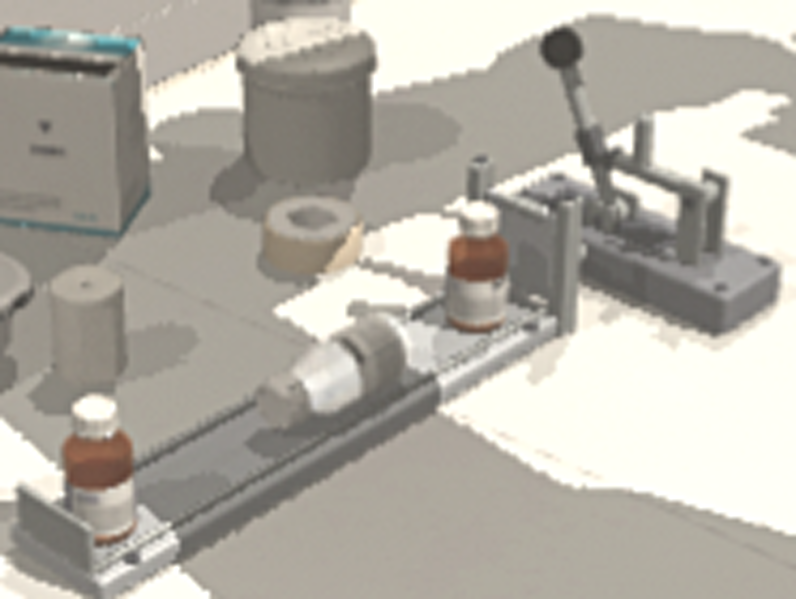

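The crops show the bottle with its cap end at crop (235,118) and base at (365,125). The console corners are about (612,42), (697,42), (690,287) and (608,283), the knob is at (693,49), and the catch tab is near (660,232). Next I fit the lane frame and check IK.

```bash
python3 - <<'E'
from h import *
c=load('top0');P=cloud(c); Z=P[...,2]
f=lambda U,V:((U+.5)/3-.5+212,(V+.5)/3-.5+165)
cor=[(612,42),(697,42),(692,288),(606,283)]
L=np.array([(75,-212),(75,-278),(-115,-278),(-115,-212)])/1e3
W=np.array([at_z(c,*f(*q),.03)[:2] for q in cor])
# add gate posts
def fit(L,W):
    a=L-L.mean(0);b=W-W.mean(0); th=np.arctan2((a[:,0]*b[:,1]-a[:,1]*b[:,0]).sum(),(a*b).sum())
    R=np.array([[np.cos(th),-np.sin(th)],[np.sin(th),np.cos(th)]]); t=W.mean(0)-R@L.mean(0); print('yaw',th,'t',t,'res mm',((L@R.T+t-W)*1e3).round(1).tolist()); return th,R,t
th,R,t=fit(L,W)
inv=lambda w:((np.asarray(w)[:2]-t)@R*1e3).round(1)
pk=lambda U,V,z:(at_z(c,*f(U,V),z).round(4),inv(at_z(c,*f(U,V),z)))
for n,a in dict(post1=(545,72,.097),post2=(540,175,.097),knob=(693,49,.1395),gcap=(480,122,.09),ecap=(61,97,.09),capend=(232,118,.0365),base=(366,125,.0365),tab=(658,232,.114)).items(): print(n,*pk(*a))
# depth points: lying bottle and catch/lever heights in lane frame
Q=(P[...,:2]-t)@R*1e3; z=Z*1e3
m=(abs(Q[...,0])<30)&(Q[...,1]>-70)&(Q[...,1]<130)&(z>24)&(z<75)
print('bottle',m.sum(),'y',np.percentile(Q[m][:,1],[1,50,99]),'x',np.percentile(Q[m][:,0],[2,50,98]), 'z',np.percentile(z[m],[50,98]))
m=(Q[...,0]>-120)&(Q[...,0]<90)&(Q[...,1]>-285)&(Q[...,1]<-205)&(z>60)
for q,h in sorted(zip(Q[m].round().tolist(),z[m].round())): print(q,h,end=' ')
print()
for n,ylo in (('g',-150),('e',150)):
    m=(abs(Q[...,0])<40)&(Q[...,1]>ylo)&(Q[...,1]<ylo+80)&(z>80)&(z<100); print(n,m.sum(),np.median(Q[m],0),np.median(z[m]))
# IK
from scipy.spatial.transform import Rotation as Ro
print(env.read_ee_rot(),env.pinch_z)
E
```

```text
yaw -0.047839102238670654 t [0.54909291 0.03553872] res mm [[3.3, -0.0], [0.3, 0.2], [-1.2, -0.3], [-2.4, 0.1]]
post1 [ 0.578  -0.1181  0.097 ] [  36.2 -152.1]
post2 [ 0.5041 -0.1131  0.097 ] [ -37.8 -150.6]
knob [ 0.5877 -0.215   0.1395] [  50.5 -248.4]
gcap [ 0.5429 -0.0715  0.09  ] [  -1.1 -107.2]
ecap [0.5621 0.2314 0.09  ] [  3.7 196.2]
capend [0.5521 0.1116 0.0365] [-0.6 76.1]
base [0.5464 0.0099 0.0365] [ -1.4 -25.7]
tab [ 0.4628 -0.1927  0.114 ] [ -75.3 -232.1]
bottle 724 y [-23.73560861  18.17471138  72.51954584] x [-20.8935816   -1.73063529  18.54107685] z [51.89184039 60.32462772]
[-80.0, -260.0] 87.0 [-80.0, -259.0] 81.0 [-80.0, -258.0] 69.0 [-80.0, -258.0] 76.0 [-79.0, -236.0] 88.0 [-79.0, -234.0] 86.0 [-79.0, -233.0] 69.0 [-79.0, -233.0] 80.0 [-78.0, -263.0] 84.0 [-78.0, -260.0] 88.0 [-78.0, -258.0] 77.0 [-78.0, -257.0] 70.0 [-78.0, -257.0] 88.0 [-77.0, -257.0] 61.0 [-77.0, -236.0] 87.0 [-77.0, -234.0] 86.0 [-77.0, -233.0] 82.0 [-76.0, -262.0] 88.0 [-76.0, -259.0] 90.0 [-76.0, -258.0] 85.0 [-76.0, -257.0] 80.0 [-76.0, -253.0] 79.0 [-76.0, -250.0] 83.0 [-76.0, -249.0] 77
[... 11961 characters left out ...]
48.0] 151.0 [57.0, -246.0] 151.0 [57.0, -244.0] 150.0 [57.0, -243.0] 149.0 [57.0, -241.0] 147.0 [57.0, -239.0] 148.0 [57.0, -237.0] 146.0 [58.0, -257.0] 148.0 [58.0, -245.0] 154.0 [59.0, -261.0] 143.0 [59.0, -253.0] 150.0 [59.0, -250.0] 151.0 [59.0, -248.0] 152.0 [59.0, -245.0] 149.0 [59.0, -241.0] 147.0 [60.0, -257.0] 147.0 [60.0, -255.0] 149.0 [60.0, -243.0] 145.0 [60.0, -240.0] 143.0 [61.0, -249.0] 149.0 [61.0, -246.0] 151.0 [62.0, -253.0] 147.0 [62.0, -251.0] 149.0 [62.0, -245.0] 147.0 [62.0, -244.0] 143.0 [62.0, -242.0] 143.0 
g 131 [  -0.90397262 -109.51394998] 92.38022447155836
e 108 [  4.66054171 198.15462805] 92.07437324284862
[-3.14057072e+00 -1.39854897e-05  4.24816216e-01] 0.0188
```

```bash
cat >> h.py <<'E'
from scipy.spatial.transform import Rotation as Ro
th=-0.0478; T=np.array([0.549,0.0355,0.])
RL=Ro.from_euler('z',th)
PZ=env.pinch_z
def pose(g,Rl):
    """grasp point g (lane frame, m) and tool Rotation in lane frame -> world TCP position, rpy"""
    Rw=RL*Rl; return RL.apply(g)+T+Rw.apply([0,0,PZ]), Rw.as_euler('xyz')
def tool(z,y):
    z=np.array(z,float);y=np.array(y,float);return Ro.from_matrix(np.stack([np.cross(y,z),y,z],1))
E
python3 - <<'E'
from h import *
c=load('top0');P=cloud(c)
Q=RL.inv().apply((P-T).reshape(-1,3))*1e3
# lane outline: midline of everything between z 10..22 per y slab
for y0 in range(-140,230,40):
    m=(Q[:,1]>y0)&(Q[:,1]<y0+20)&(Q[:,2]>10)&(Q[:,2]<24)&(abs(Q[:,0])<70); print(y0+10,np.percentile(Q[m,0],[2,98]).round(1),end='; ')
print()
s=np.sqrt(.5)
for sg in (1,-1):
    R0=tool([0,-s,-s],[sg,0,0]); 
    print(sg,'R0 seq')
    for g,ph in (((0,.018,.15),0),((0,.018,.047),0),((0,.05,.17),0),((0,.05,.17),.8),((0,.05,.17),np.pi/2),((0,.05,.059),np.pi/2)):
        q=inverse_kinematics(*pose(g,Ro.from_euler('x',ph)*R0)); print(g,ph,None if q is None else np.round(q,2))
    print('catch')
    for a in (0,.5,1,1.5,2):
        ang=a+np.arctan2(27,50); g=(-.07+.0568*np.cos(ang),-.248,.075+.0568*np.sin(ang))
        for k in (0,.5,1):
            q=inverse_kinematics(*pose(g,Ro.from_euler('y',-a*k)*tool([0,0,-1],[0,sg,0]))); print(a,k,None if q is None else np.round(q,2))
    print('knob')
    for a in (-.45,0,.45):
        g=(-.115*np.sin(a),-.248,.036+.115*np.cos(a))
        for k in (0,.5,1):
            q=inverse_kinematics(*pose(g,Ro.from_euler('y',-a*k)*tool([0,0,-1],[sg,0,0]))); print(a,k,None if q is None else np.round(q,2))
E
```

```text
-130 [-35.5  39. ]; -90 [-34.8  39.8]; -50 [-34.2  39.8]; -10 [-34.1  41.4]; 30 [-33.5  41.3]; 70 [-32.7  41.7]; 110 [-32.3  40.6]; 150 [-31.7  40.9]; 190 [-31.5  42. ]; 230 [-30.6  42.6]; 
1 R0 seq
(0, 0.018, 0.15) 0 [ 0.35  0.46  1.98 -0.77  1.2   0.87]
(0, 0.018, 0.047) 0 [ 0.35  0.63  1.96 -0.83  1.09  1.  ]
(0, 0.05, 0.17) 0 [ 0.4   0.44  1.95 -0.73  1.26  0.87]
(0, 0.05, 0.17) 0.8 [0.11 0.24 2.05 0.02 0.84 0.14]
(0, 0.05, 0.17) 1.5707963267948966 [-0.21  0.36  2.08  0.91  1.09 -0.77]
(0, 0.05, 0.059) 1.5707963267948966 [-0.21  0.56  2.07  1.01  0.97 -0.95]
catch
0 0 [-0.43  0.36  2.07  0.    0.72 -1.95]
0 0.5 [-0.43  0.36  2.07  0.    0.72 -1.95]
0 1 [-0.43  0.36  2.07  0.    0.72 -1.95]
0.5 0 [-0.44  0.3   2.1   0.    0.74 -1.97]
0.5 0.5 [-0.49  0.23  2.21  0.23  0.48 -2.21]
0.5 1 None
1 0 [-0.46  0.25  2.15  0.    0.75 -1.99]
1 0.5 [-0.58  0.15  2.36  0.92  0.31 -2.95]
1 1 [-0.72  0.28  2.5   2.25  0.74  1.9 ]
1.5 0 [-0.49  0.22  2.2   0.    0.73 -2.01]
1.5 0.5 [-0.7   0.16  2.49  1.88  0.45  2.29]
1.5 1 [-0.87  0.68  2.51  2.32  1.53  1.53]
2 0 [-0.51  0.22  2.24  0.    0.68
[... 1224 characters left out ...]
.28  2.5   2.25  0.74 -1.24]
1.5 0 [-0.49  0.22  2.2  -0.    0.73  1.13]
1.5 0.5 [-0.7   0.16  2.49  1.88  0.45 -0.85]
1.5 1 [-0.87  0.68  2.51  2.32  1.53 -1.61]
2 0 [-0.51  0.22  2.24 -0.    0.68  1.11]
2 0.5 [-0.83  0.33  2.56  2.21  0.83 -1.33]
2 1 [-0.87  1.09  2.34  2.19  2.19 -1.83]
knob
-0.45 0 [-0.39  0.39  1.93 -0.    0.83  2.8 ]
-0.45 0.5 [-0.36  0.47  1.82 -0.08  1.07  2.87]
-0.45 1 [-0.34  0.56  1.71 -0.13  1.31  2.91]
0 0 [-0.42  0.3   2.02 -0.    0.82  2.77]
0 0.5 [-0.42  0.3   2.02 -0.    0.82  2.77]
0 1 [-0.42  0.3   2.02 -0.    0.82  2.77]
0.45 0 [-0.45  0.25  2.12 -0.    0.77  2.74]
0.45 0.5 [-0.5   0.19  2.22  0.19  0.54  2.54]
0.45 1 [-0.55  0.16  2.31  0.67  0.34  2.04]
```

```bash
python3 - <<'E'
from h import *
c=load('top0'); s=3
X,Y=np.meshgrid(np.arange(60,-60,-1/s),np.arange(225,-25,-1/s),indexing='ij')  # rows: x from +60 down; cols: y from 225 down
W=RL.apply(np.stack([X.ravel(),Y.ravel(),np.full(X.size,19.)],1)/1e3)+T
R=np.array(c['R']);p,_=cv2.projectPoints(W,cv2.Rodrigues(R)[0],np.array(c['t']),np.array(c['K']),np.array(c['dist']))
m=p.reshape(*X.shape,2).astype(np.float32)
im=cv2.remap(c['color'],m[...,0],m[...,1],cv2.INTER_CUBIC)
im=cv2.createCLAHE(3,(4,4)).apply(cv2.cvtColor(im,cv2.COLOR_RGB2GRAY))
for x in range(-50,60,10): cv2.putText(im,f'{x}',(0,(60-x)*s+4),0,.35,255); im[(60-x)*s,25:32]=255; im[(60-x)*s,740:]=255
cv2.imwrite('pics/rect.png',im)
E
```

```text
(no output)
```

View pics/rect.png

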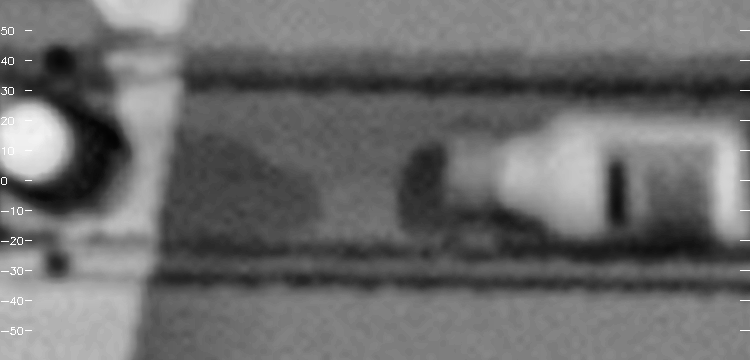

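The rectified lane view shows its inner lip edges at rows 82 and 245 for column 200, and rows 90 and 258 for column 740. That gives yaw ≈ -0.064 and a midline shift of 2.4 mm at y=0. I update the frame and grasp the bottle.

```bash
cat >> h.py <<'E'
T=T+RL.apply([.0024,0,0]); th=-0.0638; RL=Ro.from_euler('z',th)
s2=np.sqrt(.5); R0=tool([0,-s2,-s2],[1,0,0]); R1=Ro.from_euler('x',np.pi/2)*R0
def to_lane(P): return RL.inv().apply((np.asarray(P)-T).reshape(-1,3)).reshape(np.shape(P))
E
cat > s1.py <<'E'
from h import *
command_gripper(1.0)
env.goto(*pose((-.003,.018,.32),R0))
p,o=pose((-.003,.018,.10),R0); env.line_to(p,o,max_speed=.2)
p,o=pose((-.003,.018,.048),R0); print('hit',env.line_to(p,o,max_speed=.06,force_limit=8))
command_gripper(0.0,f_grip=25)
print(env.read_t(),env.read_tool_pos(),p,'grip',env.read_grip_width()*91,env.read_gripper_force(),env.read_force())
p,o=pose((.0,.018,.19),R0); env.line_to(p,o,max_speed=.12)
print(env.read_t(),env.read_force(),env.read_grip_width()*91); snap('scene','lift')
E
python3 s1.py
```

```text
hit False
6.025 [0.54867536 0.04026098 0.03468976] [0.54870343 0.04027341 0.03470639] grip 41.55278293267583 24.998238310217857 [-0.28404589  0.61508937  0.09839738]
7.3583 [-1.07960589 -0.30684996 -1.2352421 ] 41.64504684700927
```

```bash
cat > s2.py <<'E'
from h import *
p,o=pose((0,.045,.19),R1); env.line_to(p,o,max_speed=.03)   # mean TCP speed low => slow turn
p,o=pose((0,.050,.12),R1); env.line_to(p,o,max_speed=.1)
print(env.read_t(),env.read_force(),env.read_grip_width()*91)
c=snap('scene','up'); cv2.imwrite('pics/up_c.png',cv2.resize(c['color'][130:300,220:430,::-1],None,fx=3.5,fy=3.5,interpolation=cv2.INTER_CUBIC))
snap('top','up_top')
E
python3 s2.py
```

```text
10.1917 [ 0.99626885  0.11824692 -1.82940942] 41.789464544607725
```

View pics/up_c.png

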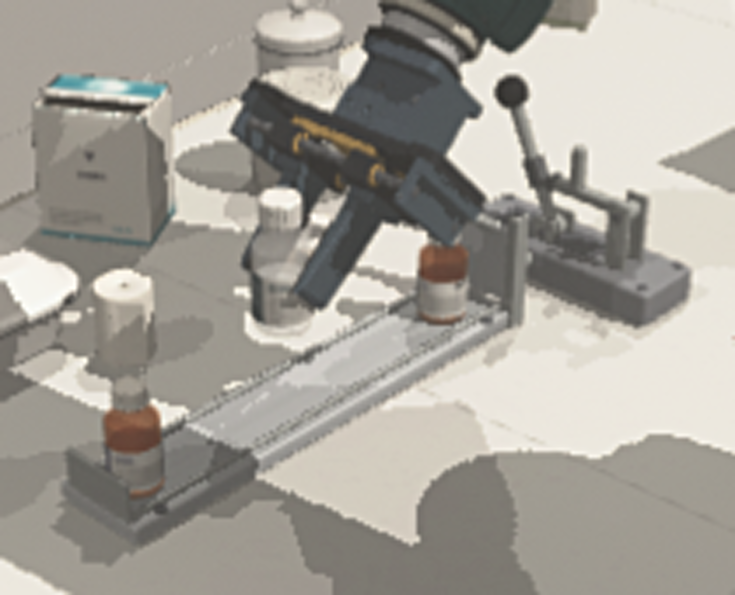

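The bottle is held nearly upright, with its cap at crop (280,212) and base at about (265,325). I overlay the predicted upright model to check the tilt.

```bash
python3 - <<'E'
from h import *
out=[]
for tag in ('up','up_top'):
    c=load(tag); k=6
    proj=lambda L:cv2.projectPoints(RL.apply(np.atleast_2d(L))+T,cv2.Rodrigues(np.array(c['R']))[0],np.array(c['t']),np.array(c['K']),np.array(c['dist']))[0].reshape(-1,2)
    b=np.array([0,.050+.0115,.12-.043])
    ce=proj(b+[0,0,.049])[0].astype(int); w=30
    u0,v0=ce-w
    im=cv2.resize(c['color'][v0:v0+2*w,u0:u0+2*w,::-1],None,fx=k,fy=k,interpolation=cv2.INTER_CUBIC)
    a=np.linspace(0,2*np.pi,40)
    for r,h in ((.0215,0),(.0215,.06),(.015,.098)):
        q=((proj(b+np.stack([r*np.cos(a),r*np.sin(a),0*a+h],1))-[u0,v0]+.5)*k).astype(int)
        cv2.polylines(im,[q.reshape(-1,1,2)],True,(0,0,255),1)
    out.append(im)
    P=to_lane(cloud(c)); 
    m=(abs(P[...,0])<.03)&(abs(P[...,1]-.061)<.032)&(P[...,2]>.165)&(P[...,2]<.19); print(tag,m.sum(),np.median(P[m],0),P[m].max(0),P[m].min(0))
cv2.imwrite('pics/ov.png',np.hstack(out))
E
```

```text
up 110 [-0.00569915  0.06639357  0.17496629] [0.02546433 0.07732472 0.17866389] [-0.01879567  0.02927528  0.16522606]
up_top 180 [-0.00056533  0.06141762  0.17692909] [0.01409968 0.07643159 0.18049231] [-0.01435149  0.04784727  0.16555469]
```

View pics/ov.png

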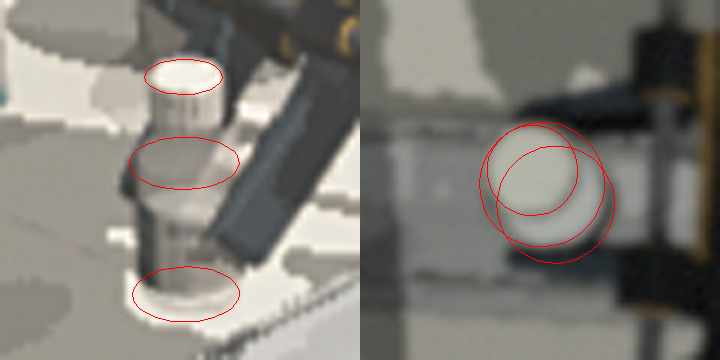

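The overlay matches: cap top at z ≈ 0.177 m and lane (0, 61), so tilt is negligible. Lowering with a force limit.

```bash
cat > s3.py <<'E'
from h import *
p,o=pose((0,.075,.12),R1); env.line_to(p,o,max_speed=.12)
p,o=pose((0,.075,.066),R1); print(env.line_to(p,o,max_speed=.08,force_limit=10))
p,o=pose((0,.075,.046),R1); print('floor',env.line_to(p,o,max_speed=.02,force_limit=4))
q=np.array(env.read_tool_pos()); g=to_lane(q-(RL*R1).apply([0,0,PZ])); print(env.read_t(),'grasp z',g,env.read_force())
snap('top','dn_top'); c=load('dn_top'); P=to_lane(cloud(c))
m=(abs(P[...,0])<.03)&(abs(P[...,1]-.086)<.03)&(P[...,2]>.10)&(P[...,2]<.13); print(m.sum(),np.median(P[m],0))
E
python3 s3.py
```

```text
False
floor True
12.0667 grasp z [0.00015393 0.07506691 0.05630537] [ 0.82361    -1.69072856  5.29237187]
165 [-0.00099011  0.0860571   0.11294117]
```

```bash
cat > s4.py <<'E'
from h import *
command_gripper(0.62); command_gripper(1.0)
p,o=pose((0,.075-.12,.0563+.12),R1); env.line_to(p,o,max_speed=.15)
print(env.read_t(),env.read_force())
c=snap('scene','rel'); P=to_lane(cloud(c)); 
m=(abs(P[...,0])<.03)&(abs(P[...,1]-.086)<.035)&(P[...,2]>.03)&(P[...,2]<.13); print(m.sum(),'zmax',np.percentile(P[m][:,2],98))
for lo in (.03,.05,.09,.1):
    mm=m&(P[...,2]>lo)&(P[...,2]<lo+.015); print(lo,np.median(P[mm],0).round(4))
cv2.imwrite('pics/rel_c.png',cv2.resize(c['color'][130:300,220:430,::-1],None,fx=3.5,fy=3.5,interpolation=cv2.INTER_CUBIC))
E
python3 s4.py
```

```text
14.5333 [ 1.06505718 -0.36797548  0.7151991 ]
563 zmax 0.11374277269652636
0.03 [-0.0179  0.0976  0.0376]
0.05 [-0.0165  0.0995  0.0586]
0.09 [-0.0109  0.094   0.0984]
0.1 [-0.0067  0.0899  0.1111]
```

View pics/rel_c.png

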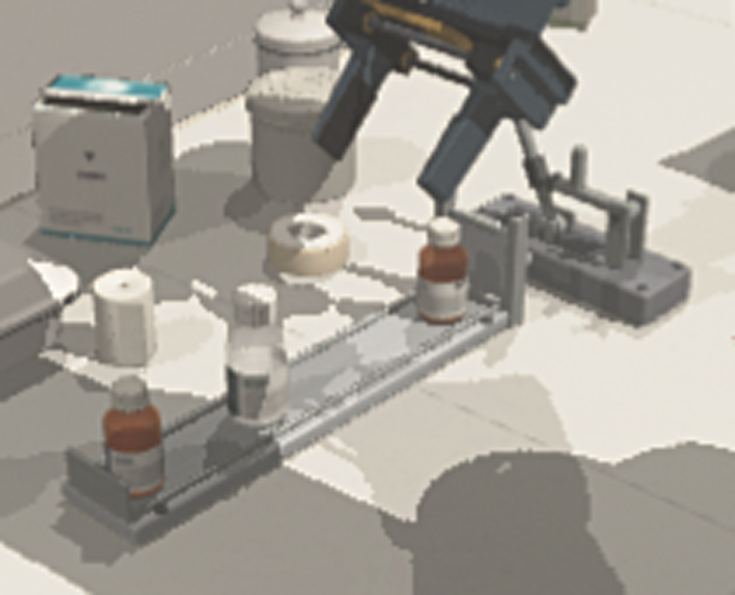

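The bottle stands at lane (0, 86) with its top at 113 mm, and both ambers are undisturbed (crop (133,440) and (442,270)). Next the catch: grip the tab along y and follow its arc.

```bash
cat > s5.py <<'E'
from h import *
p,o=pose((-.02,-.06,.30),R1); env.line_to(p,o,max_speed=.25)
D=tool([0,0,-1],[0,-1,0]); xh,yh=-.0685,-.248
tab=lambda a:(xh+.0568*np.cos(a+np.arctan2(27,50)),yh,.080+.0568*np.sin(a+np.arctan2(27,50)))
t0=np.array(tab(0))
env.goto(*pose(t0+[0,0,.15],D)); command_gripper(.5,f_grip=6)
p,o=pose(t0+[0,0,.05],D); env.line_to(p,o,max_speed=.2)
p,o=pose(t0,D); print('hit',env.line_to(p,o,max_speed=.06,force_limit=5))
command_gripper(0.0,f_grip=6); print('w mm',env.read_grip_width()*91,env.read_gripper_force(),env.read_force())
for a in np.arange(.2,1.96,.25):
    p,o=pose(tab(a),D); h=env.line_to(p,o,max_speed=.07); print(round(a,2),np.round(env.read_force(),1),round(env.read_grip_width()*91,1))
print(env.read_t()); snap('scene','flip')
E
python3 s5.py
```

```text
hit False
w mm 12.002259857165527 6.000024229288101 [0.7498283  0.53725972 0.9249413 ]
0.2 [-0.2  2.   1. ] 12.0
0.45 [-0.9  1.6  1.1] 11.9
0.7 [0.2 0.4 1. ] 12.2
0.95 [-0.8 -0.   2.2] 12.1
1.2 [-0.1 -1.4  0. ] 11.8
1.45 [ 0.3 -2.2 -2.4] 11.7
1.7 [-0.3 -3.  -0.6] 11.5
1.95 [-0.9 -3.3 -1.8] 11.7
22.7083
```

```bash
cat > s6.py <<'E'
from h import *
command_gripper(.5)
D=tool([0,0,-1],[0,-1,0]); g=to_lane(np.array(env.read_tool_pos())+[0,0,PZ])
p,o=pose(g+[0,0,.15],D); env.line_to(p,o,max_speed=.2)
K=lambda a:Ro.from_euler('y',-.5*a)*tool([0,0,-1],[1,0,0])
kn=np.array([.052,-.2476,.1395])
env.goto(*pose(kn+[.02,0,.15],K(-.45))); command_gripper(.75)
print(env.read_t()); c=snap('scene','pre'); snap('top','pre_top')
P=to_lane(cloud(c)); m=(P[...,0]>-.16)&(P[...,0]<-.06)&(abs(P[...,1]+.248)<.012)&(P[...,2]>.085)&(P[...,2]<.17)
print('catch pts',m.sum(),P[m].min(0).round(3),P[m].max(0).round(3))
m=(P[...,0]>.03)&(P[...,0]<.08)&(abs(P[...,1]+.248)<.02)&(P[...,2]>.125)&(P[...,2]<.16)
print('knob pts',m.sum(),P[m].min(0).round(3),P[m].max(0).round(3))
cv2.imwrite('pics/pre_c.png',cv2.resize(c['color'][120:250,300:440,::-1],None,fx=4.5,fy=4.5,interpolation=cv2.INTER_CUBIC))
E
python3 s6.py
```

```text
26.15
catch pts 174 [-0.12  -0.259  0.086] [-0.067 -0.237  0.151]
knob pts 85 [ 0.035 -0.257  0.127] [ 0.061 -0.233  0.155]
```

View pics/pre_c.png

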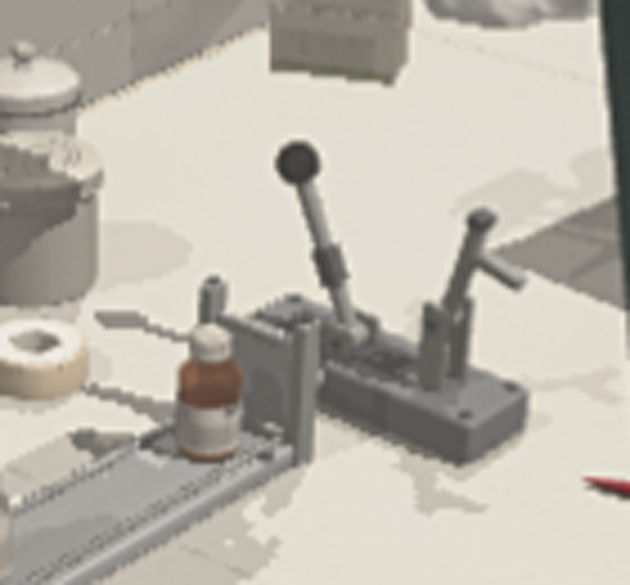

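The catch is flipped (tip at crop (480,215), leaning away) and the lever is at rest with its knob at (298,162). Now the lever.

```bash
cat > s7.py <<'E'
from h import *
K=lambda a:Ro.from_euler('y',-.5*a)*tool([0,0,-1],[1,0,0])
xp,y=.0012,-.2472
kn=lambda a,r=.117:np.array([xp-r*np.sin(a),y,.036+r*np.cos(a)])
p,o=pose(kn(-.45)+[.012,0,.06],K(-.45)); env.line_to(p,o,max_speed=.2)
p,o=pose(kn(-.45),K(-.45)); print('hit',env.line_to(p,o,max_speed=.06,force_limit=6))
command_gripper(0.0,f_grip=30); print('w mm',env.read_grip_width()*91,env.read_gripper_force(),np.round(env.read_force(),1))
for a in np.linspace(-.45,.38,8)[1:]:
    p,o=pose(kn(a),K(a)); env.line_to(p,o,max_speed=.08); print(round(a+.45,2),np.round(env.read_force(),1),round(env.read_grip_width()*91,1))
env.sleep(.5); print(env.read_t(),env.read_gripper_force()); c=snap('scene','end')
cv2.imwrite('pics/end_c.png',cv2.resize(c['color'][120:300,220:440,::-1],None,fx=3.3,fy=3.3,interpolation=cv2.INTER_CUBIC))
E
python3 s7.py
```

```text
hit False
w mm 26.260572579794864 30.00002682209015 [ 0.8 -0.3 -0.4]
0.12 [ 4.   0.3 -0.1] 26.2
0.24 [5.4 0.3 3. ] 26.0
0.36 [5.  0.1 3. ] 26.5
0.47 [ 4.4 -2.   0.6] 26.0
0.59 [ 4.  -1.2  0.4] 26.1
0.71 [ 5.3 -1.  -3. ] 26.3
0.83 [ 6.6  0.4 -6.3] 26.4
31.3917 29.999503791332245
```

View pics/end_c.png

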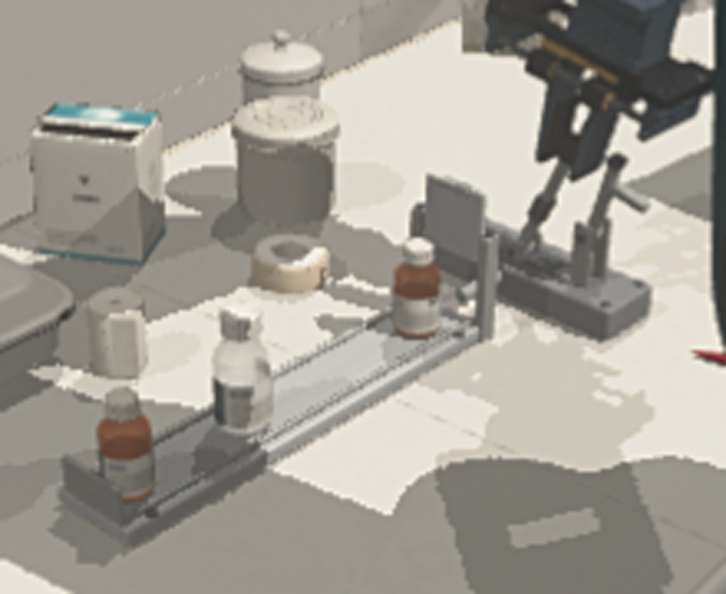

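The gate is raised at crop (455,215). The lever is pulled over with its knob gripped (stem from (525,245) to (570,180)), the catch is still over at (615,165), and all three bottles are standing. Handing in.

```bash
python3 -c "
from station import env
print(env.read_gripper_force(),env.close_job())"
```

```text
the job is handed in; nothing more can be done
29.99952793121338 None
```

The job is handed in with the rinsing bottle standing between its neighbours, the catch flipped over, and the lever held at about 0.83 of 0.9 rad with the gate raised; no pass/fail result was returned.

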